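# Load the sanding shuttle and hold it out at the mark

### The arm

A 6-joint arm with a two-finger parallel gripper is mounted at the origin on a cart in front of the work surface, level with it; the furniture and walls round the work are solid. World frame = base frame: x ahead of the robot, y to its left, z up, the work surface at z = 0. Lengths are in m, angles in rad, forces in N, time in s.
With the tool pointing down it reaches from about 0.275 to 0.875 m from the base axis. Payload 12.5 kg.
Tool frame: the origin (TCP) lies on the centre line of the jaws, within the pads' length; the fingertips stand 14 mm ahead of it and the grasp point (between the pads) lies 5 mm behind it (robot.tip_extent is the distance from the TCP to the fingertips, in m); z points along the fingers, y is the line along which they close (so a half turn about z gives the same grasp; the last joint's range is limited). The gripper opens to 85 mm and grips with 20 to 120 N. Pads are 22 mm wide; open, the fingers measure 114 mm over their backs; the gripper's body (76 mm by 85 mm) begins 54 mm behind the grasp point. The pads swing forward as they close: fully open they stand 13 mm farther back than shut.
Start: joints at [1.138, 0.351, 1.652, -0, 1.139, -0.085], TCP at [0.187, 0.517, 0.245] pointing down, gripper open.
Joint ranges: [-2.75, 2.75], [-0.79, 2.1], [0.01, 2.65], [-1.57, 4.71], [0.07, 3.14], [-2.87, 2.87]. Speed limits (rad/s): [2.22, 2.22, 2.79, 3.14, 3.14, 3.14].

### API

Orientations are given as a rotation vector (axis times angle).
In Python, from cell import robot, imaging, finish_job gives the robot as it stands.
- The arm moves only by the tool send_rows, never from a script. Its argument "steps" is a list of rows, each an object of numbers: "x", "y", "z": the shift along the tool's x, y, z in m; "ax", "ay", "az": the turn, a rotation vector about the tool's x, y, z in degrees; "claw": the opening, from 0 (shut) to 1 (fully open). A call has 1 to 20 rows; each row is the pose to reach, as a shift and turn from the pose commanded when the call began, along the tool's axes at that moment; what a row does not reach only later rows make up. A row lasts 1/8 s, in which the tool goes at most 62.5 mm and 10.7 degrees, less where a joint would pass 70% of its speed; a pose out of reach is approached as far as the arm can. A call with a gripper value outside its range is refused whole. The fingers move at their own pace and stop on an object; the grip force is fixed at half the most. Time passes only in rows, so rows that repeat a pose let the fingers close. It gives the time, the measured TCP pose, the force, the opening and the grip force at its end, in the units of the state.
- robot.read_state(): the state, without advancing time (a new reading comes with each control period).
- imaging.get_image(name): name is "side" or "top" or "wrist"; returns a dict with "color" (384x512x3 uint8, red, green, blue), "z_map" (384x512 float32, m along the optical axis (not along the pixel's ray), 0 where there is no reading), "fx", "fy", "cx", "cy" (pixels), "T" (4x4, takes a point from camera to world coordinates). Camera axes: x right, y down, z forward; pixel columns grow to the right and rows downward; lengths in m; the calibration is good to about 2 mm. The wrist camera is an equidistant fisheye: a pixel r from the principal point sees the ray r / f radians off the axis. A picture is of the moment at which its call begins.
- finish_job(): hands the job in; it is judged then, once.
The state is a dict: "time": time; "q": joint angles; "qvel": joint speeds; "joint_torque": joint torques, N m; "position": TCP position; "tool_rot": TCP orientation; "force": force on the tool from outside, world axes, zero at the start; "moment": the same for the moment, N m; "width": finger opening in m; "grasp_force": force on a finger pad.
Only numpy, scipy, OpenCV 4.12 (cv2) and the standard library are available. Lean on these libraries where they do the work, as an engineer would, in place of code of your own. Each camera call takes 0.05 s, during which the arm holds its last target. There are 200 camera calls.

### The job

Lay the three loose wooden offcuts neatly into the three slots of the green sanding shuttle, one lying flat in each slot, while its spring-loaded carriage is still home. Then grip the carriage's black handle, pull it out until the carriage's pointer stands level with the red index clip, and hold it still there for two seconds with all three offcuts still in their slots; the job finishes with the gripper still holding the handle at the mark, do not let go. Leave the cork block and the black wax tin alone.

Things in the scene. Friction and masses are not known exactly. Their poses are not given: they have to be found in the camera images.
- block1: pale wooden offcut, a block 22 x 45 x 22 mm (own x, y, z), lying loose on the machine table; origin at the centre of its underside, own y along its 45 mm length; any offcut may go into any slot, either way round
- block2: second, identical offcut, same size and origin
- block3: third, identical offcut, same size and origin
- shuttle_base: fixed base of the shuttle: green steel plate 250 x 225 x 10 mm (x, y, z), origin at the centre of its underside, on the table; place and yaw vary. The carriage slides along its own -x, roughly to the left as the robot sees it (yaw about -1.57). Low front blocks (x -119 to -105 mm, y +-55) and a rear spring housing (x 104 to 120 mm, 150 wide) rise to 28 mm above the table at most
- carriage (a joint): slide of the carriage, m: 0 = home, grows as it is pulled out along the base's -x, stop at 0.105. A spring pulls it home with 5 N at home plus 80 N/m (11 N at 0.08); let go, it flies home. The carriage is a pale wooden plate 70 x 170 mm, underside 16 mm and top 32 mm above the table; at home its centre is 50 mm behind (+x of) the base's origin
- slot1 (a point): centre of the floor of the slot farthest from the robot (base's +y) in the carriage's top; moves with it, axes as the base's. Each slot is 55 mm along the base's x, 31 mm across, 6 mm deep, floor 26 mm above the table; the three lie side by side along the base's y, 57 mm apart (35 mm between neighbouring offcuts). An offcut lies in it with its 45 mm length along the base's x, 16 mm standing out
- slot2 (a point): same, middle slot
- slot3 (a point): same, slot nearest the robot (base's -y side)
- handle (a point): middle of the black handle bar at the carriage's front, 80 mm in front of the slots' centres, 53 mm above the table. Bar 14 mm thick along the base's x, 60 mm wide, from 36 to 70 mm above the table; pinch it from above, one finger in front and one behind. The carriage's plate (32 mm high) begins 38 mm behind it, the offcuts 50 mm; a tongue under it is 26 mm high
- pointer (a point): black line at the outer end of the white pointer tab on the carriage's -y side, facing the robot, level with the slots' centre line, 18 mm above the table; moves with the carriage
- mark (a point): white line on the inner face of the red index clip (14 x 10 x 20 mm) fixed on the base's -y edge, facing the robot; its place along the base's x varies, 45 to 85 mm in front of the pointer's home; axes as the base's. The pointer is on the mark when both are level along the base's x; it passes 10 mm beside the clip
- drum_top (a point): top of the fixed sanding drum that stands upright out of the table behind the work: brown cylinder 76 mm across up to 96 mm above the table, with a 26 mm nut on it up to this point, 133 mm above the table; an obstacle for the gripper's body
- cork_block: bystander: reddish-brown cork sanding block 64 x 110 x 36 mm, origin at the centre of its underside; leave it alone
- wax_tin: bystander: round black tin, 67 mm across, 32 mm high, origin at the centre of its underside; leave it alone
Mind the look-alikes: they are no part of the job. Leave any yellow look-alike of the block2 alone.

How it is judged:
By the outcome, as a careful person would: the job done as asked, in the order asked, and still so for the second after the job is handed in, while the arm keeps its last pose, push and grip.
It also fails if it takes over 72 s, if anything falls off the work surface, if the arm or the gripper's body presses on something with over 40 N, if the wrist force passes 120 N, or if a joint passes its speed limit or range.

## Working session

There is one attempt and no reset: what is moved stays moved. The work goes in short steps, Python scripts to look and compute and a tool call to move; the robot and the scene stay as the last step left them, time stands still between calls to the robot, and variables do not carry over. Pictures are saved under pics/ and viewed, at most 10 in all, crops included, and the job is handed in when it is done.

Besides the shell and the picture viewer there is one more tool, called after "Emit:" as name(argument=value, ...) on one line, values as JSON. send_rows: Moves the arm, as the interface text tells. Its arguments: {"type":"object","properties":{"steps":{"type":"array","items":{"type":"object","properties":{"x":{"type":"number"},"y":{"type":"number"},"z":{"type":"number"},"ax":{"type":"number"},"ay":{"type":"number"},"az":{"type":"number"},"claw":{"type":"number"}}}}},"required":["steps"]}

```bash
mkdir -p pics; ls; cat > h.py <<'E'
import numpy as np, cv2
from cell import robot, imaging, finish_job
def cloud(im):
    z=im["z_map"]; v,u=np.indices(z.shape)
    P=np.stack([(u-im["cx"])/im["fx"]*z,(v-im["cy"])/im["fy"]*z,z],-1)
    return P@im["T"][:3,:3].T+im["T"][:3,3]
def save(im,n): cv2.imwrite("pics/"+n,im["color"][...,::-1])
E
python3 - <<'E'
from h import *
a=[imaging.get_image(n) for n in("top","side")]
cv2.imwrite("pics/a.png",np.vstack([cv2.resize(i["color"],(400,300)) for i in a])[...,::-1])
save(a[0],"top.png")
for i in a: print(i["fx"],i["cx"],i["cy"],i["T"].round(3).tolist())
s=robot.read_state();print(s)
E
```

```text
pics
377.3758037970477 252.135092371517 189.9933656750034 [[-0.007, -0.992, 0.127, 0.439], [-1.0, 0.01, 0.026, 0.047], [-0.027, -0.127, -0.992, 1.247], [0.0, 0.0, 0.0, 1.0]]
447.50248581046185 245.7611374780985 192.69178586903223 [[-0.891, -0.305, 0.336, 0.188], [-0.454, 0.579, -0.678, 0.853], [0.012, -0.756, -0.654, 0.866], [0.0, 0.0, 0.0, 1.0]]
{'time': 0.1, 'q': array([ 1.13841763e+00,  3.51165991e-01,  1.65236420e+00,  1.03005454e-05,
        1.13913248e+00, -8.45795714e-02]), 'qvel': array([ 0.00052811, -0.00153434, -0.00054219,  0.00099323,  0.00148288,
       -0.00075909]), 'joint_torque': array([ 1.31046101e-03, -5.06832540e+01, -2.91875929e+01, -4.72398278e-05,
        2.70571894e-03,  3.10979692e-05]), 'position': array([0.18729611, 0.51681496, 0.24481966]), 'tool_rot': array([-5.43529900e-01, -3.09392983e+00,  1.62104591e-03]), 'force': array([ 0.60396211, -0.6608718 , -0.02153679]), 'moment': array([0.06192395, 0.00952939, 0.0273863 ]), 'grasp_force': 0.0, 'width': 0.08550982274146761}
```

View pics/a.png

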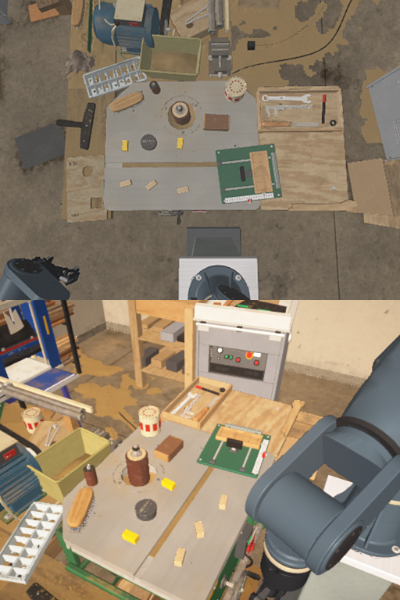

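View pics/top.png

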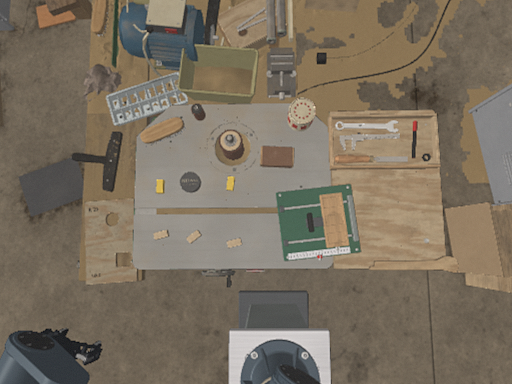

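The top view shows the pale offcuts at (161,235), (193,237) and (234,243). The yellow look-alikes are at (160,186) and (230,183). The green shuttle is around (318,222), with its handle at (310,222) and the red clip near (320,257).

```bash
cat > m.py <<'E'
from h import *
im=imaging.get_image("top"); P=cloud(im); c=im["color"].astype(int)
hsv=cv2.cvtColor(im["color"],cv2.COLOR_RGB2HSV).astype(int)
def plane(uv,h):
    uv=np.atleast_2d(uv).astype(float); d=np.c_[(uv[:,0]-im["cx"])/im["fx"],(uv[:,1]-im["cy"])/im["fy"],np.ones(len(uv))]@im["T"][:3,:3].T
    o=im["T"][:3,3]; return o+d*((h-o[2])/d[:,2])[:,None]
def comps(m,h,roi,mn=8):
    u0,v0,u1,v1=roi; k=np.zeros(m.shape,np.uint8); k[v0:v1,u0:u1]=m[v0:v1,u0:u1]
    n,L,s,ce=cv2.connectedComponentsWithStats(k)
    for i in range(1,n):
        if s[i,4]<mn: continue
        v,u=np.where(L==i); q=plane(np.c_[u,v],h)[:,:2]
        r=cv2.minAreaRect((q*1000).astype(np.float32)); print(ce[i].round(1),s[i,4],"mean",q.mean(0).round(4),"rect",np.round(r[0],1),np.round(r[1],1),round(r[2],1),"zmed",np.median(P[v,u,2]).round(4))
if __name__=="__main__":
    print("blocks");comps((P[...,2]>.012)&(P[...,2]<.04),.022,(140,220,260,262))
    print("table z",np.median(P[215:230,160:260,2]))
    H,S,V=hsv[...,0],hsv[...,1],hsv[...,2]
    print("green");comps((H>60)&(H<95)&(S>80),.010,(265,175,375,270),100)
    print("handle");comps((V<60)&(S<120),.07,(290,200,330,245))
    print("carr z");comps((P[...,2]>.024)&(P[...,2]<.045),.032,(265,175,375,270))
    print("red");comps(((H<8)|(H>172))&(S>130)&(V>100),.03,(265,240,375,270),2)
    print("drum");comps((P[...,2]>.08),.096,(200,110,260,175),20)
    print("wax");comps((V<90),.032,(170,165,210,200),20)
    print("cork");comps((P[...,2]>.02),.036,(258,140,298,172),20)
    s=im["color"][175:270,265:375]; cv2.imwrite("pics/sh.png",cv2.resize(s,None,fx=7,fy=6,interpolation=2)[...,::-1])
E
python3 m.py
```

```text
blocks
[160.9 233.7] 98 mean [0.4563 0.3771] rect [456.3 377.1] [21.9 47.2] 15.5 zmed 0.0214
[193.7 235.7] 99 mean [0.449  0.2702] rect [449.1 270.3] [22.4 45.6] 38.3 zmed 0.0211
[234.3 242. ] 94 mean [0.4279 0.1384] rect [427.8 138.6] [20.9 45.2] 13.5 zmed 0.0217
table z -0.0020842608970993437
green
handle
[310.2 221.9] 63 mean [ 0.4884 -0.1006] rect [ 488.5 -100.2] [56.2 13.5] 6.7 zmed 0.0678
carr z
[333.2 219.7] 1153 mean [ 0.4967 -0.1789] rect [ 495.5 -166.3] [173.4 102.9] 5.9 zmed 0.0298
[353.3 217.4] 210 mean [ 0.5036 -0.2427] rect [ 505.3 -242.2] [148.2  16.7] 5.8 zmed 0.0273
[307.2 221.7] 13 mean [ 0.4909 -0.0957] rect [492.9 -95.1] [32.   4.4] 5.7 zmed 0.0289
[319.9 255.7] 16 mean [ 0.3834 -0.1333] rect [ 384.  -133.5] [12.7  9.4] 89.7 zmed 0.0313
red
[321. 256.] 3 mean [ 0.3823 -0.1369] rect [ 382.3 -136.9] [0.  6.2] 88.3 zmed 0.0299
[317.7 256.3] 3 mean [ 0.3813 -0.1264] rect [ 380.9 -125.8] [3.2 3.1] 88.3 zmed 0.027
drum
[230.5 140.3] 447 mean [0.7445 0.1447] rect [743.9 144.7] [72.3 74. ] 89.8 zmed 0.0924
wax
[185.5 175.8] 20 mean [0.6441 0.2978] rect [640.6 297. ] [18.6 29.9] 33.7 zmed 0.0306
[191.8 186. ] 65 mean [0.6103 0.2767] rect [612.4 278.1] [41.7 62.9] 23.4 zmed 0.0297
cork
[277.1 155.5] 670 mean [ 0.7073 -0.0029] rect [707.1  -2.8] [109.5  67.1] 86.7 zmed 0.036
```

View pics/sh.png

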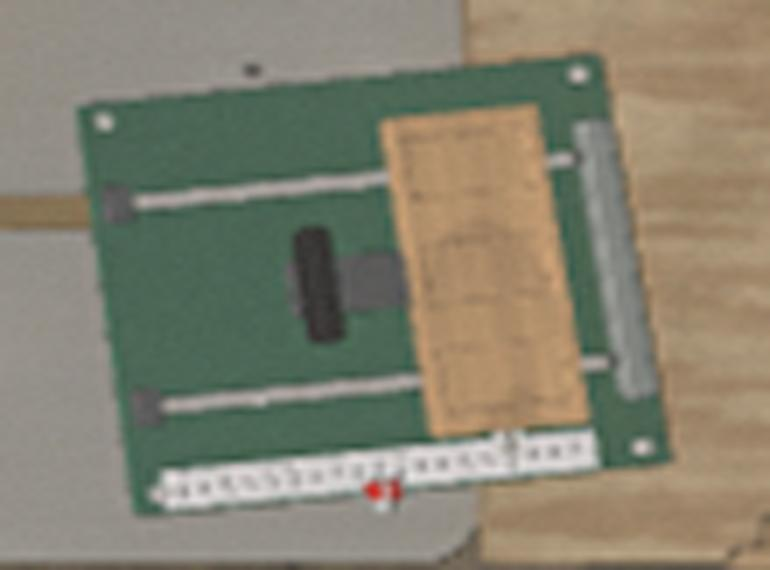

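```bash
cat > go.py <<'E'
# usage: go(x,y,z,yaw_deg of tool y) -> tool shift in mm and az in deg from current pose
from h import *
from scipy.spatial.transform import Rotation as R
def go(x,y,z,yaw,s=None):
    s=s or robot.read_state(); r=R.from_rotvec(s["tool_rot"]); 
    d=r.inv().apply(np.array([x,y,z])-s["position"]); ty=r.apply([0,1,0])
    cur=np.degrees(np.arctan2(ty[1],ty[0])); dy=(yaw-cur+90)%180-90
    # tilt error too
    tgt=R.from_euler("z",-dy,degrees=True)
    print("shift",d.round(4),"az",round(-dy,1),"cur yaw",round(cur,1),"q6",s["q"][5].round(2))
E
cat >> m.py <<'E'
    print("blocks PCA")
    m=((P[...,2]>.012)&(P[...,2]<.04)).astype(np.uint8); m[:220]=0;m[262:]=0;m[:,:140]=0;m[:,260:]=0
    n,L,s,ce=cv2.connectedComponentsWithStats(m)
    for i in range(1,n):
        if s[i,4]<40: continue
        v,u=np.where(L==i); q=plane(np.c_[u,v],.022)[:,:2]; w,V2=np.linalg.eigh(np.cov(q.T)); d=V2[:,1]
        print(q.mean(0).round(4),"long axis deg",np.degrees(np.arctan2(d[1],d[0])).round(1)%180)
    print("green pix",hsv[195,300],"carr pix",hsv[230,340])
    g=(hsv[...,0]>15)&(hsv[...,0]<22)&(hsv[...,1]>90); comps(cv2.morphologyEx(g.astype(np.uint8),2,np.ones((3,3)))>0,.032,(315,190,353,252),100)
    g=(hsv[...,0]>60)&(hsv[...,0]<95)&(hsv[...,1]>50); comps(cv2.morphologyEx(g.astype(np.uint8),3,np.ones((5,5)))>0,.010,(265,175,375,270),300)
E
python3 - <<'E'
from go import *
print(robot.tip_extent)
go(.4563,.3771,.12,15.5)
E
python3 m.py | sed -n '/PCA/,$p'
```

```text
0.014
shift [-0.3005 -0.0396  0.1249] az 54.6 cur yaw 70.1 q6 -0.08
blocks PCA
[0.4561 0.3772] long axis deg 105.2
[0.4491 0.27  ] long axis deg 127.7
[0.4277 0.1385] long axis deg 103.7
green pix [ 72  71 101] carr pix [ 16 102 182]
[307.  218.8] 2827 mean [ 0.5015 -0.0981] rect [ 492.3 -130.5] [219.4 245.9] 5.8 zmed 0.01
```

Emit:
send_rows(steps=[{"x": -0.06, "y": -0.008, "z": 0.02, "az": 9, "claw": 0.6}, {"x": -0.12, "y": -0.016, "z": 0.04, "az": 18, "claw": 0.6}, {"x": -0.18, "y": -0.024, "z": 0.065, "az": 28, "claw": 0.6}, {"x": -0.24, "y": -0.032, "z": 0.09, "az": 38, "claw": 0.6}, {"x": -0.28, "y": -0.037, "z": 0.115, "az": 47, "claw": 0.6}, {"x": -0.3005, "y": -0.0396, "z": 0.125, "az": 54.6, "claw": 0.6}, {"x": -0.3005, "y": -0.0396, "z": 0.125, "az": 54.6, "claw": 0.6}, {"x": -0.3005, "y": -0.0396, "z": 0.125, "az": 54.6, "claw": 0.6}])

```text
invalid input at $.steps[0]: expected keys x, y, z, ax, ay, az, claw
```

```bash
python3 - <<'E'
from go import *
s=robot.read_state();print(s["position"],s["tool_rot"],s["width"],s["time"])
im=imaging.get_image("wrist"); save(im,"w1.png"); print(im["fx"],im["cx"],im["cy"],im["T"].round(3).tolist())
go(.4561,.3772,.020,15.2)
E
```

```text
[0.18735926 0.5169057  0.24496206] [-5.43568357e-01 -3.09402060e+00  1.07119914e-03] 0.08521066998781765 0.2
297.3186396354542 255.03087102004736 193.00373112267215 [[0.34, 0.889, 0.307, 0.108], [0.94, -0.321, -0.112, 0.545], [-0.001, 0.326, -0.945, 0.373], [0.0, 0.0, 0.0, 1.0]]
shift [-0.3003 -0.0397  0.225 ] az 54.9 cur yaw 70.1 q6 -0.08
```

View pics/w1.png

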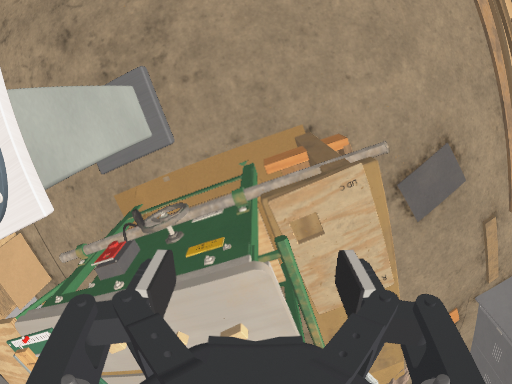

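The arm hasn't moved because every row needs all seven keys. The wrist view shows the fingers at (155,280) and (355,280), with the table edge below.

Emit:
send_rows(steps=[{"x": -0.06, "y": -0.008, "z": 0.02, "ax": 0, "ay": 0, "az": 9, "claw": 0.6}, {"x": -0.12, "y": -0.016, "z": 0.04, "ax": 0, "ay": 0, "az": 18, "claw": 0.6}, {"x": -0.18, "y": -0.024, "z": 0.065, "ax": 0, "ay": 0, "az": 28, "claw": 0.6}, {"x": -0.24, "y": -0.032, "z": 0.09, "ax": 0, "ay": 0, "az": 38, "claw": 0.6}, {"x": -0.28, "y": -0.037, "z": 0.115, "ax": 0, "ay": 0, "az": 47, "claw": 0.6}, {"x": -0.3005, "y": -0.0396, "z": 0.125, "ax": 0, "ay": 0, "az": 54.8, "claw": 0.6}, {"x": -0.3005, "y": -0.0396, "z": 0.125, "ax": 0, "ay": 0, "az": 54.8, "claw": 0.6}, {"x": -0.3005, "y": -0.0396, "z": 0.125, "ax": 0, "ay": 0, "az": 54.8, "claw": 0.6}])

```text
time: 1.25
position: [0.4559, 0.3779, 0.1207]
tool_rot: [-1.903, -2.499, -0.0]
force: [-0.8, 0.1, 0.3]
width: 0.0511
grasp_force: 0.0
```

```bash
python3 - <<'E'
from go import *
s=robot.read_state();print(s["position"],s["tool_rot"],s["width"],s["time"])
im=imaging.get_image("wrist"); save(im,"w2.png")
go(.4561,.3772,.020,15.2)
E
```

```text
[0.45593565 0.37785619 0.12065186] [-1.90310369e+00 -2.49946943e+00 -3.75106711e-04] 0.05109425622441006 1.25
shift [-0.0009 -0.      0.1009] az 0.2 cur yaw 15.4 q6 0.34
```

View pics/w2.png

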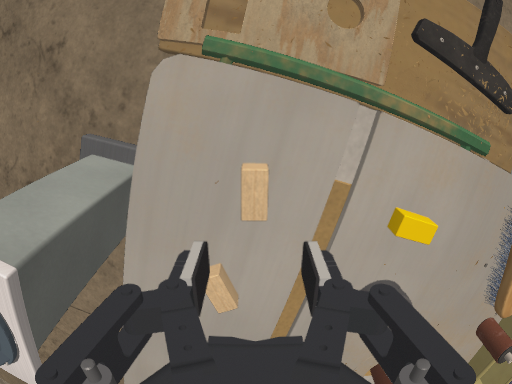

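The wrist view shows the offcut centred between the fingers at (255,192) and aligned with the jaws. The other offcut is at (220,288), and the yellow look-alike at (412,225) is clear.

Emit:
send_rows(steps=[{"x": -0.001, "y": 0, "z": 0.05, "ax": 0, "ay": 0, "az": 0, "claw": 0.6}, {"x": -0.001, "y": 0, "z": 0.09, "ax": 0, "ay": 0, "az": 0, "claw": 0.6}, {"x": -0.001, "y": 0, "z": 0.101, "ax": 0, "ay": 0, "az": 0, "claw": 0.6}, {"x": -0.001, "y": 0, "z": 0.101, "ax": 0, "ay": 0, "az": 0, "claw": 0.6}, {"x": -0.001, "y": 0, "z": 0.101, "ax": 0, "ay": 0, "az": 0, "claw": 0}, {"x": -0.001, "y": 0, "z": 0.101, "ax": 0, "ay": 0, "az": 0, "claw": 0}, {"x": -0.001, "y": 0, "z": 0.101, "ax": 0, "ay": 0, "az": 0, "claw": 0}, {"x": -0.001, "y": 0, "z": 0.101, "ax": 0, "ay": 0, "az": 0, "claw": 0}, {"x": -0.001, "y": 0, "z": 0.07, "ax": 0, "ay": 0, "az": 0, "claw": 0}, {"x": -0.001, "y": 0, "z": 0.02, "ax": 0, "ay": 0, "az": 0, "claw": 0}, {"x": -0.001, "y": 0, "z": -0.03, "ax": 0, "ay": 0, "az": 0, "claw": 0}, {"x": -0.001, "y": 0, "z": -0.03, "ax": 0, "ay": 0, "az": 0, "claw": 0}])

```text
time: 2.8
position: [0.4584, 0.3777, 0.1552]
tool_rot: [1.905, 2.495, 0.013]
force: [-0.4, 0.0, -1.5]
width: 0.021
grasp_force: 58.8
```

```bash
python3 - <<'E'
from go import *
go(.5537,-.1742,.15,5.8)
E
```

```text
shift [-0.5575 -0.0535  0.0032] az 9.5 cur yaw 15.3 q6 0.34
```

Emit:
send_rows(steps=[{"x": -0.05, "y": -0.005, "z": 0, "ax": 0, "ay": 0, "az": 1, "claw": 0}, {"x": -0.11, "y": -0.01, "z": 0, "ax": 0, "ay": 0, "az": 2, "claw": 0}, {"x": -0.17, "y": -0.016, "z": 0, "ax": 0, "ay": 0, "az": 3, "claw": 0}, {"x": -0.23, "y": -0.021, "z": 0, "ax": 0, "ay": 0, "az": 4, "claw": 0}, {"x": -0.29, "y": -0.027, "z": 0, "ax": 0, "ay": 0, "az": 5, "claw": 0}, {"x": -0.35, "y": -0.033, "z": 0, "ax": 0, "ay": 0, "az": 6, "claw": 0}, {"x": -0.41, "y": -0.038, "z": 0, "ax": 0, "ay": 0, "az": 7, "claw": 0}, {"x": -0.46, "y": -0.043, "z": 0, "ax": 0, "ay": 0, "az": 8, "claw": 0}, {"x": -0.51, "y": -0.047, "z": 0, "ax": 0, "ay": 0, "az": 9, "claw": 0}, {"x": -0.54, "y": -0.05, "z": 0, "ax": 0, "ay": 0, "az": 9.5, "claw": 0}, {"x": -0.5577, "y": -0.0514, "z": 0, "ax": 0, "ay": 0, "az": 9.5, "claw": 0}, {"x": -0.5577, "y": -0.0514, "z": 0, "ax": 0, "ay": 0, "az": 9.5, "claw": 0}, {"x": -0.5577, "y": -0.0514, "z": 0, "ax": 0, "ay": 0, "az": 9.5, "claw": 0}, {"x": -0.5577, "y": -0.0514, "z": 0, "ax": 0, "ay": 0, "az": 9.5, "claw": 0}])

```text
time: 4.55
position: [0.554, -0.1741, 0.1503]
tool_rot: [-2.105, -2.332, -0.0]
force: [0.6, 0.8, 0.1]
width: 0.0202
grasp_force: 58.8
```

```bash
python3 - <<'E'
from go import *
go(.5537,-.1742,.049,5.8)
im=imaging.get_image("wrist"); save(im,"w3.png")
E
```

```text
shift [-1.000e-04 -3.000e-04  1.013e-01] az 0.0 cur yaw 5.8 q6 -0.49
```

View pics/w3.png

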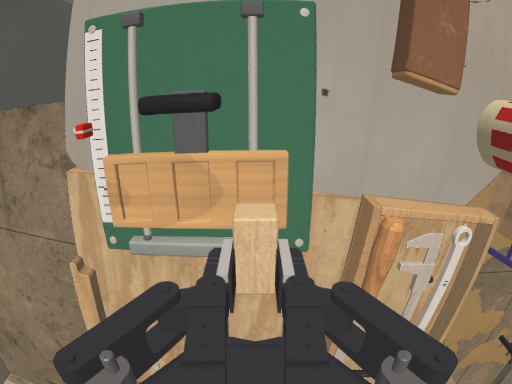

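The wrist view shows the offcut held straight at (255,250). The three slots are at about (133,190), (192,190) and (247,190). I'll check the slot positions by casting rays.

```bash
cat >> h.py <<'E'
def wray(im,uv,h):
    d=np.atleast_2d(uv).astype(float)-[im["cx"],im["cy"]]; r=np.hypot(*d.T); t=r/im["fx"]
    v=np.c_[d/np.maximum(r,1e-9)[:,None]*np.sin(t)[:,None],np.cos(t)]@im["T"][:3,:3].T
    o=im["T"][:3,3]; return o+v*((h-o[2])/v[:,2])[:,None]
E
python3 - <<'E'
from h import *
im=imaging.get_image("wrist")
c=im["color"]; cv2.imwrite("pics/w3c.png",cv2.resize(c[85:245,70:310],None,fx=3.3,fy=3.3,interpolation=2)[...,::-1])
hsv=cv2.cvtColor(c,cv2.COLOR_RGB2HSV); m=((hsv[...,2]<60)).astype(np.uint8); k=np.zeros_like(m);k[88:118,130:228]=m[88:118,130:228]
v,u=np.where(k); q=wray(im,np.c_[u,v],.07); print("handle",np.round(cv2.minAreaRect((q[:,:2]*1000).astype(np.float32)),1) if 0 else cv2.minAreaRect((q[:,:2]*1000).astype(np.float32)))
print("plate corners",wray(im,[[105,155],[288,151],[287,229],[112,227]],.032).round(4).tolist())
E
```

```text
handle ((491.5299377441406, -101.65150451660156), (60.891239166259766, 17.66854476928711), 0.5900139212608337)
plate corners [[0.4129, -0.1533, 0.032], [0.578, -0.1357, 0.032], [0.5871, -0.2078, 0.032], [0.4157, -0.2263, 0.032]]
```

View pics/w3c.png

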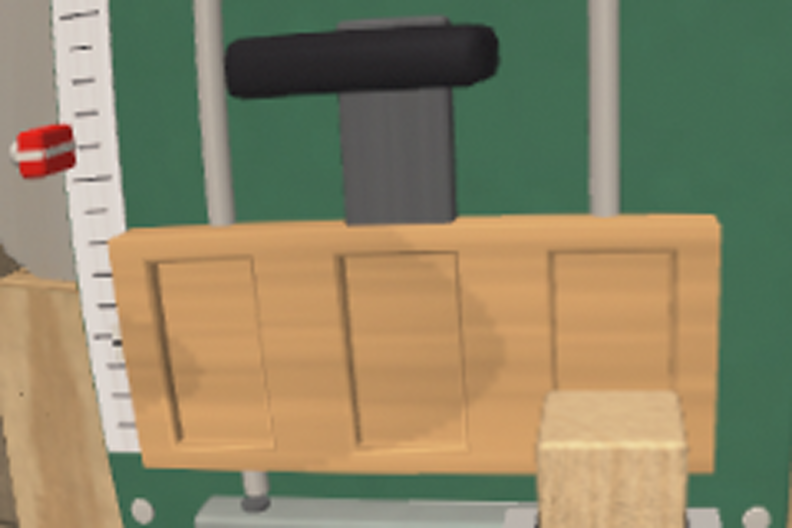

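```bash
python3 - <<'E'
from h import *
im=imaging.get_image("wrist")
c=np.array([[148,262],[250,258],[272,445],[180,443],[338,255],[456,252],[466,447],[358,448],[552,252],[675,251]])/3.3+[70,85]
p=wray(im,c,.032)[:,:2]; print((p*1000).round(1).tolist()); print(p[:4].mean(0),p[4:8].mean(0)); print("slot1 top mid",p[8:].mean(0),"slot2 top mid",p[4:6].mean(0),p[6:8].mean(0))
E
```

```text
[[423.2, -161.6], [454.6, -158.1], [460.3, -212.8], [430.7, -215.9], [479.7, -155.3], [511.4, -151.7], [517.0, -206.6], [486.1, -210.6], [536.2, -149.3], [567.7, -145.8]]
[ 0.44221236 -0.18712743] [ 0.49854161 -0.18103712]
slot1 top mid [ 0.55199022 -0.14755849] slot2 top mid [ 0.49550725 -0.15348123] [ 0.50157597 -0.20859301]
```

Emit:
send_rows(steps=[{"x": -0.001, "y": 0.0005, "z": 0.04, "ax": 0, "ay": 0, "az": -0.2, "claw": 0}, {"x": -0.001, "y": 0.0005, "z": 0.075, "ax": 0, "ay": 0, "az": -0.2, "claw": 0}, {"x": -0.001, "y": 0.0005, "z": 0.09, "ax": 0, "ay": 0, "az": -0.2, "claw": 0}, {"x": -0.001, "y": 0.0005, "z": 0.098, "ax": 0, "ay": 0, "az": -0.2, "claw": 0}, {"x": -0.001, "y": 0.0005, "z": 0.102, "ax": 0, "ay": 0, "az": -0.2, "claw": 0}, {"x": -0.001, "y": 0.0005, "z": 0.102, "ax": 0, "ay": 0, "az": -0.2, "claw": 0}, {"x": -0.001, "y": 0.0005, "z": 0.102, "ax": 0, "ay": 0, "az": -0.2, "claw": 0}])

```text
time: 5.58
position: [0.555, -0.1762, 0.049]
tool_rot: [2.102, 2.333, 0.001]
force: [-0.9, -0.0, -0.3]
width: 0.0209
grasp_force: 58.8
```

Emit:
send_rows(steps=[{"x": 0.001, "y": 0, "z": 0.001, "ax": 0, "ay": 0, "az": 0, "claw": 0}, {"x": 0.001, "y": 0, "z": 0.0015, "ax": 0, "ay": 0, "az": 0, "claw": 0}, {"x": 0.001, "y": 0, "z": 0.0015, "ax": 0, "ay": 0, "az": 0, "claw": 0}, {"x": 0.001, "y": 0, "z": 0.0015, "ax": 0, "ay": 0, "az": 0, "claw": 0.42}, {"x": 0.001, "y": 0, "z": 0.0015, "ax": 0, "ay": 0, "az": 0, "claw": 0.42}, {"x": 0.001, "y": 0, "z": 0.0015, "ax": 0, "ay": 0, "az": 0, "claw": 0.42}, {"x": 0.001, "y": 0, "z": -0.03, "ax": 0, "ay": 0, "az": 0, "claw": 0.42}, {"x": 0.001, "y": 0, "z": -0.08, "ax": 0, "ay": 0, "az": 0, "claw": 0.42}, {"x": 0.001, "y": 0, "z": -0.102, "ax": 0, "ay": 0, "az": 0, "claw": 0.6}, {"x": 0.001, "y": 0, "z": -0.102, "ax": 0, "ay": 0, "az": 0, "claw": 0.6}, {"x": 0.001, "y": 0, "z": -0.102, "ax": 0, "ay": 0, "az": 0, "claw": 0.6}])

```text
time: 6.95
position: [0.554, -0.1748, 0.1491]
tool_rot: [-2.102, -2.333, 0.001]
force: [-0.0, -0.4, -0.9]
width: 0.0514
grasp_force: 0.0
```

```bash
python3 - <<'E'
from go import *
go(.4491,.2700,.12,37.7); s=robot.read_state(); print(s["position"])
im=imaging.get_image("wrist"); save(im,"w4.png")
E
```

```text
shift [ 0.4533 -0.058   0.0296] az -31.7 cur yaw 6.0 q6 -0.49
[ 0.55400249 -0.1748402   0.14914886]
```

View pics/w4.png

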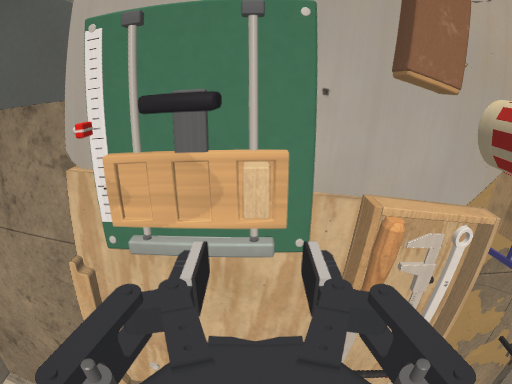

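The wrist view shows the first offcut lying flat and centred in slot1 at (257,190). Now the second.

Emit:
send_rows(steps=[{"x": 0.055, "y": -0.007, "z": 0, "ax": 0, "ay": 0, "az": -4, "claw": 0.6}, {"x": 0.115, "y": -0.015, "z": 0, "ax": 0, "ay": 0, "az": -8, "claw": 0.6}, {"x": 0.175, "y": -0.022, "z": 0, "ax": 0, "ay": 0, "az": -12, "claw": 0.6}, {"x": 0.235, "y": -0.03, "z": 0, "ax": 0, "ay": 0, "az": -16, "claw": 0.6}, {"x": 0.295, "y": -0.038, "z": 0, "ax": 0, "ay": 0, "az": -21, "claw": 0.6}, {"x": 0.355, "y": -0.045, "z": 0, "ax": 0, "ay": 0, "az": -25, "claw": 0.6}, {"x": 0.41, "y": -0.053, "z": 0.01, "ax": 0, "ay": 0, "az": -29, "claw": 0.6}, {"x": 0.4533, "y": -0.058, "z": 0.03, "ax": 0, "ay": 0, "az": -31.7, "claw": 0.6}, {"x": 0.4533, "y": -0.058, "z": 0.05, "ax": 0, "ay": 0, "az": -31.7, "claw": 0.6}, {"x": 0.4533, "y": -0.058, "z": 0.09, "ax": 0, "ay": 0, "az": -31.7, "claw": 0.6}, {"x": 0.4533, "y": -0.058, "z": 0.12, "ax": 0, "ay": 0, "az": -31.7, "claw": 0.6}, {"x": 0.4533, "y": -0.058, "z": 0.13, "ax": 0, "ay": 0, "az": -31.7, "claw": 0.6}, {"x": 0.4533, "y": -0.058, "z": 0.13, "ax": 0, "ay": 0, "az": -31.7, "claw": 0.6}, {"x": 0.4533, "y": -0.058, "z": 0.13, "ax": 0, "ay": 0, "az": -31.7, "claw": 0}, {"x": 0.4533, "y": -0.058, "z": 0.13, "ax": 0, "ay": 0, "az": -31.7, "claw": 0}, {"x": 0.4533, "y": -0.058, "z": 0.13, "ax": 0, "ay": 0, "az": -31.7, "claw": 0}, {"x": 0.4533, "y": -0.058, "z": 0.13, "ax": 0, "ay": 0, "az": -31.7, "claw": 0}])

```text
time: 9.12
position: [0.4503, 0.2701, 0.0215]
tool_rot: [1.385, 2.819, 0.002]
force: [-1.0, -0.0, 6.9]
width: 0.0203
grasp_force: 59.4
```

```bash
python3 - <<'E'
from go import *
go(.498,-.1806,.15,6); s=robot.read_state(); print(s["position"])
E
```

```text
shift [-0.3859 -0.2374 -0.1288] az 31.7 cur yaw 37.7 q6 -0.21
[0.45031096 0.27006088 0.0215137 ]
```

Emit:
send_rows(steps=[{"x": 0, "y": 0, "z": -0.05, "ax": 0, "ay": 0, "az": 0, "claw": 0}, {"x": 0, "y": 0, "z": -0.1, "ax": 0, "ay": 0, "az": 0, "claw": 0}, {"x": -0.03, "y": -0.018, "z": -0.13, "ax": 0, "ay": 0, "az": 3, "claw": 0}, {"x": -0.075, "y": -0.046, "z": -0.13, "ax": 0, "ay": 0, "az": 7, "claw": 0}, {"x": -0.125, "y": -0.077, "z": -0.13, "ax": 0, "ay": 0, "az": 11, "claw": 0}, {"x": -0.175, "y": -0.108, "z": -0.13, "ax": 0, "ay": 0, "az": 15, "claw": 0}, {"x": -0.225, "y": -0.139, "z": -0.13, "ax": 0, "ay": 0, "az": 19, "claw": 0}, {"x": -0.275, "y": -0.17, "z": -0.13, "ax": 0, "ay": 0, "az": 23, "claw": 0}, {"x": -0.32, "y": -0.197, "z": -0.13, "ax": 0, "ay": 0, "az": 27, "claw": 0}, {"x": -0.36, "y": -0.221, "z": -0.13, "ax": 0, "ay": 0, "az": 30, "claw": 0}, {"x": -0.386, "y": -0.2375, "z": -0.13, "ax": 0, "ay": 0, "az": 31.7, "claw": 0}, {"x": -0.386, "y": -0.2375, "z": -0.13, "ax": 0, "ay": 0, "az": 31.7, "claw": 0}, {"x": -0.386, "y": -0.2375, "z": -0.13, "ax": 0, "ay": 0, "az": 31.7, "claw": 0}, {"x": -0.386, "y": -0.2375, "z": -0.13, "ax": 0, "ay": 0, "az": 31.7, "claw": 0}])

```text
time: 10.88
position: [0.4975, -0.18, 0.1505]
tool_rot: [2.101, 2.335, 0.0]
force: [-0.0, 0.1, -0.5]
width: 0.0206
grasp_force: 58.9
```

```bash
python3 - <<'E'
from go import *
go(.498,-.1806,.048,6)
im=imaging.get_image("wrist"); save(im,"w5.png")
E
```

```text
shift [-0.0006  0.0004  0.1025] az 0.0 cur yaw 6.0 q6 -0.54
```

View pics/w5.png

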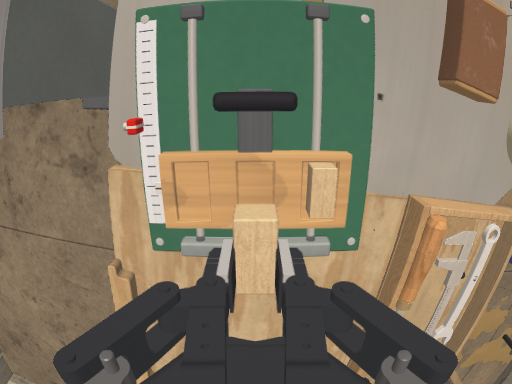

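The wrist view shows the second offcut held straight at (255,250), lined up with the middle slot at (255,190). The first is still seated at (322,190).

Emit:
send_rows(steps=[{"x": -0.0005, "y": 0.0005, "z": 0.04, "ax": 0, "ay": 0, "az": 0, "claw": 0}, {"x": -0.0005, "y": 0.0005, "z": 0.075, "ax": 0, "ay": 0, "az": 0, "claw": 0}, {"x": -0.0005, "y": 0.0005, "z": 0.09, "ax": 0, "ay": 0, "az": 0, "claw": 0}, {"x": -0.0005, "y": 0.0005, "z": 0.098, "ax": 0, "ay": 0, "az": 0, "claw": 0}, {"x": -0.0005, "y": 0.0005, "z": 0.102, "ax": 0, "ay": 0, "az": 0, "claw": 0}, {"x": -0.0005, "y": 0.0005, "z": 0.102, "ax": 0, "ay": 0, "az": 0, "claw": 0}, {"x": -0.0005, "y": 0.0005, "z": 0.102, "ax": 0, "ay": 0, "az": 0, "claw": 0}, {"x": -0.0005, "y": 0.0005, "z": 0.102, "ax": 0, "ay": 0, "az": 0, "claw": 0.42}, {"x": -0.0005, "y": 0.0005, "z": 0.102, "ax": 0, "ay": 0, "az": 0, "claw": 0.42}, {"x": -0.0005, "y": 0.0005, "z": 0.102, "ax": 0, "ay": 0, "az": 0, "claw": 0.42}, {"x": -0.0005, "y": 0.0005, "z": 0.07, "ax": 0, "ay": 0, "az": 0, "claw": 0.42}, {"x": -0.0005, "y": 0.0005, "z": 0.02, "ax": 0, "ay": 0, "az": 0, "claw": 0.42}, {"x": -0.0005, "y": 0.0005, "z": 0, "ax": 0, "ay": 0, "az": 0, "claw": 0.6}, {"x": -0.0005, "y": 0.0005, "z": 0, "ax": 0, "ay": 0, "az": 0, "claw": 0.6}, {"x": -0.0005, "y": 0.0005, "z": 0, "ax": 0, "ay": 0, "az": 0, "claw": 0.6}])

```text
time: 12.8
position: [0.4977, -0.1812, 0.1493]
tool_rot: [-2.102, -2.333, 0.001]
force: [-0.2, -1.1, 0.0]
width: 0.0512
grasp_force: 0.0
```

```bash
python3 - <<'E'
from go import *
go(.4277,.1385,.021,13.7); s=robot.read_state(); print(s["position"])
E
```

```text
shift [ 0.3251 -0.0362  0.1286] az -7.7 cur yaw 6.0 q6 -0.54
[ 0.49766802 -0.18115809  0.14933206]
```

Emit:
send_rows(steps=[{"x": 0.04, "y": -0.004, "z": 0, "ax": 0, "ay": 0, "az": -1, "claw": 0.6}, {"x": 0.095, "y": -0.01, "z": 0, "ax": 0, "ay": 0, "az": -2, "claw": 0.6}, {"x": 0.155, "y": -0.017, "z": 0, "ax": 0, "ay": 0, "az": -4, "claw": 0.6}, {"x": 0.215, "y": -0.024, "z": 0, "ax": 0, "ay": 0, "az": -5, "claw": 0.6}, {"x": 0.27, "y": -0.03, "z": 0, "ax": 0, "ay": 0, "az": -6.5, "claw": 0.6}, {"x": 0.31, "y": -0.035, "z": 0.015, "ax": 0, "ay": 0, "az": -7.7, "claw": 0.6}, {"x": 0.325, "y": -0.036, "z": 0.03, "ax": 0, "ay": 0, "az": -7.7, "claw": 0.6}, {"x": 0.325, "y": -0.036, "z": 0.05, "ax": 0, "ay": 0, "az": -7.7, "claw": 0.6}, {"x": 0.325, "y": -0.036, "z": 0.09, "ax": 0, "ay": 0, "az": -7.7, "claw": 0.6}, {"x": 0.325, "y": -0.036, "z": 0.12, "ax": 0, "ay": 0, "az": -7.7, "claw": 0.6}, {"x": 0.325, "y": -0.036, "z": 0.1285, "ax": 0, "ay": 0, "az": -7.7, "claw": 0.6}, {"x": 0.325, "y": -0.036, "z": 0.1285, "ax": 0, "ay": 0, "az": -7.7, "claw": 0.6}, {"x": 0.325, "y": -0.036, "z": 0.1285, "ax": 0, "ay": 0, "az": -7.7, "claw": 0}, {"x": 0.325, "y": -0.036, "z": 0.1285, "ax": 0, "ay": 0, "az": -7.7, "claw": 0}, {"x": 0.325, "y": -0.036, "z": 0.1285, "ax": 0, "ay": 0, "az": -7.7, "claw": 0}, {"x": 0.325, "y": -0.036, "z": 0.1285, "ax": 0, "ay": 0, "az": -7.7, "claw": 0}])

```text
time: 14.8
position: [0.4291, 0.1382, 0.0229]
tool_rot: [1.94, 2.469, 0.002]
force: [-1.5, -0.7, 8.4]
width: 0.0205
grasp_force: 59.2
```

```bash
python3 - <<'E'
from go import *
go(.4415,-.1867,.15,6); s=robot.read_state(); print(s["position"])
E
```

```text
shift [-0.3186 -0.0646 -0.1272] az 7.7 cur yaw 13.7 q6 -0.03
[0.42908428 0.13819068 0.02288389]
```

Emit:
send_rows(steps=[{"x": 0, "y": 0, "z": -0.05, "ax": 0, "ay": 0, "az": 0, "claw": 0}, {"x": 0, "y": 0, "z": -0.1, "ax": 0, "ay": 0, "az": 0, "claw": 0}, {"x": -0.03, "y": -0.006, "z": -0.13, "ax": 0, "ay": 0, "az": 1, "claw": 0}, {"x": -0.08, "y": -0.016, "z": -0.13, "ax": 0, "ay": 0, "az": 2, "claw": 0}, {"x": -0.135, "y": -0.027, "z": -0.13, "ax": 0, "ay": 0, "az": 3, "claw": 0}, {"x": -0.19, "y": -0.038, "z": -0.13, "ax": 0, "ay": 0, "az": 4.5, "claw": 0}, {"x": -0.245, "y": -0.05, "z": -0.13, "ax": 0, "ay": 0, "az": 6, "claw": 0}, {"x": -0.295, "y": -0.06, "z": -0.13, "ax": 0, "ay": 0, "az": 7.7, "claw": 0}, {"x": -0.3185, "y": -0.0645, "z": -0.13, "ax": 0, "ay": 0, "az": 7.7, "claw": 0}, {"x": -0.3185, "y": -0.0645, "z": -0.13, "ax": 0, "ay": 0, "az": 7.7, "claw": 0}, {"x": -0.3185, "y": -0.0645, "z": -0.13, "ax": 0, "ay": 0, "az": 7.7, "claw": 0}, {"x": -0.3185, "y": -0.0645, "z": -0.13, "ax": 0, "ay": 0, "az": 7.7, "claw": 0}])

```text
time: 16.3
position: [0.4411, -0.1856, 0.152]
tool_rot: [2.101, 2.335, 0.0]
force: [0.2, 0.3, 0.8]
width: 0.0204
grasp_force: 59.0
```

```bash
python3 - <<'E'
from go import *
go(.4415,-.1867,.05,6)
im=imaging.get_image("wrist"); save(im,"w6.png")
E
```

```text
shift [-0.0011  0.0002  0.102 ] az 0.0 cur yaw 6.0 q6 -0.6
```

View pics/w6.png

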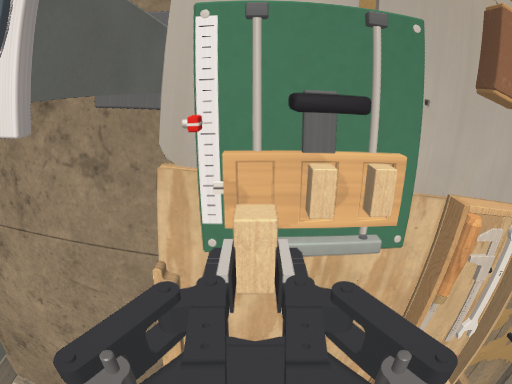

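The wrist view shows the third offcut aligned above slot3, with offcuts seated at (322,190) and (380,190). The pointer tab is at (217,185) and the clip at (192,123). That was the tenth picture, so from here I measure by code only.

Emit:
send_rows(steps=[{"x": -0.001, "y": 0.0005, "z": 0.04, "ax": 0, "ay": 0, "az": 0, "claw": 0}, {"x": -0.001, "y": 0.0005, "z": 0.075, "ax": 0, "ay": 0, "az": 0, "claw": 0}, {"x": -0.001, "y": 0.0005, "z": 0.09, "ax": 0, "ay": 0, "az": 0, "claw": 0}, {"x": -0.001, "y": 0.0005, "z": 0.098, "ax": 0, "ay": 0, "az": 0, "claw": 0}, {"x": -0.001, "y": 0.0005, "z": 0.102, "ax": 0, "ay": 0, "az": 0, "claw": 0}, {"x": -0.001, "y": 0.0005, "z": 0.102, "ax": 0, "ay": 0, "az": 0, "claw": 0}, {"x": -0.001, "y": 0.0005, "z": 0.102, "ax": 0, "ay": 0, "az": 0, "claw": 0}, {"x": -0.001, "y": 0.0005, "z": 0.102, "ax": 0, "ay": 0, "az": 0, "claw": 0.42}, {"x": -0.001, "y": 0.0005, "z": 0.102, "ax": 0, "ay": 0, "az": 0, "claw": 0.42}, {"x": -0.001, "y": 0.0005, "z": 0.102, "ax": 0, "ay": 0, "az": 0, "claw": 0.42}, {"x": -0.001, "y": 0.0005, "z": 0.07, "ax": 0, "ay": 0, "az": 0, "claw": 0.42}, {"x": -0.001, "y": 0.0005, "z": 0.02, "ax": 0, "ay": 0, "az": 0, "claw": 0.42}, {"x": -0.001, "y": 0.0005, "z": 0, "ax": 0, "ay": 0, "az": 0, "claw": 0.5}, {"x": -0.001, "y": 0.0005, "z": 0, "ax": 0, "ay": 0, "az": 0, "claw": 0.5}, {"x": -0.001, "y": 0.0005, "z": 0, "ax": 0, "ay": 0, "az": 0, "claw": 0.5}])

```text
time: 18.23
position: [0.4413, -0.1873, 0.1509]
tool_rot: [-2.102, -2.333, 0.001]
force: [0.2, 0.0, 0.5]
width: 0.0422
grasp_force: 0.0
```

```bash
cat > k.py <<'E'
from go import *
B=np.radians(-84.0); bx=np.array([np.cos(B),np.sin(B)]); by=np.array([-bx[1],bx[0]])
S2=np.array([.498,-.1806])
def base(p): d=np.asarray(p)[:,:2]-S2; return np.c_[d@bx,d@by]*1000   # mm along base x,y from slot2 home
def look(win=None,show=True):
    im=imaging.get_image("wrist"); hsv=cv2.cvtColor(im["color"],cv2.COLOR_RGB2HSV).astype(int); H,S,V=hsv[...,0],hsv[...,1],hsv[...,2]
    def rep(n,m,h,lo,hi,mn):
        # restrict by base coords at height h
        v,u=np.where(m)
        if len(u)==0: return print(n,"none")
        q=base(wray(im,np.c_[u,v],h)); k=(q>=lo).all(1)&(q<=hi).all(1); z=np.zeros(m.shape,np.uint8); z[v[k],u[k]]=1
        nn,L,st,ce=cv2.connectedComponentsWithStats(z)
        for i in range(1,nn):
            if st[i,4]<mn: continue
            vv,uu=np.where(L==i); p=base(wray(im,np.c_[uu,vv],h))
            print(n,"px",ce[i].round(1),st[i,4],"base mean",p.mean(0).round(1),"min",p.min(0).round(1),"max",p.max(0).round(1))
    rep("red",((H<8)|(H>172))&(S>140)&(V>90),.03,[-110,-140],[10,-90],5)
    rep("handle",(V<55)&(S<140),.07,[-190,-40],[-60,40],100)
    pw=(H>16)&(H<28)&(S>60)&(S<125)&(V>170); rep("pale",pw,.048,[-140,-85],[40,85],60)
    return im
E
python3 - <<'E'
from k import *
im=look(); print(robot.read_state()["position"])
go(*(S2-.080*bx),.15,96)
np.save("w7.npy",im["color"])
# clip crop and pointer crop: brightness/saturation along base x at fixed base y
from scipy.ndimage import map_coordinates
def proj(p):
    c=(np.asarray(p)-im["T"][:3,3])@im["T"][:3,:3]; t=np.arctan2(np.hypot(c[:,0],c[:,1]),c[:,2]); r=np.hypot(c[:,0],c[:,1])
    return np.c_[c[:,0]/r*t*im["fx"]+im["cx"],c[:,1]/r*t*im["fx"]+im["cy"]]
for y in(-113,-105,-100,-95,-90):
  row=[]
  for x in range(-75,12,3):
    w=S2+(x*bx+y*by)/1000; u,v=proj([[*w,.018]])[0].round().astype(int); row.append("".join("%x"%(k//16) for k in im["color"][v,u]))
  print(y," ".join(row))
E
```

```text
red px [193.9 116.9] 90 base mean [ -64.5 -108.9] min [ -67.8 -114.8] max [ -61.8 -103.5]
red px [194.2 126.6] 66 base mean [ -56.2 -108.9] min [ -59.1 -114.3] max [ -54.1 -102.9]
handle px [330.1 101.2] 1434 base mean [-79.3  -4. ] min [-85.8 -33.7] max [-72.6  27.1]
pale px [360.5 152.6] 268 base mean [-38.3  30. ] min [-40.3  -5.2] max [-35.5  74.1]
pale px [255.7 190.6] 1431 base mean [ -4.8 -56.7] min [-29.1 -71.8] max [ 22.3 -45.8]
pale px [323.  190.9] 1400 base mean [-4.6 -0.5] min [-29.7 -16.1] max [23.6 10.9]
pale px [383.5 189.9] 1155 base mean [-5.6 55.1] min [-30.6  35. ] max [22.4 67.1]
[ 0.4412069  -0.18724772  0.15070987]
shift [0.0807 0.0571 0.0007] az 90.0 cur yaw 6.0 q6 -0.6
-113 aa9 aa9 aa9 e22 d22 d77 d77 d21 a98 aa9 aa9 aa9 a99 aa9 aa9 aa9 aa9 a98 a99 c97 b96 ca7 ca7 ca7 ba7 ca7 ca7 ca7 ca7
-105 eed eed eed dbb a66 877 811 c99 eed eed eed eed eed eed eed eed eed eed eed eed eed eed eed eed eed cbb eed eed eed
-100 eed eed 999 eed eed 988 eed eed eed eed eed eed ddd eed eed bba eed eed ddd eed edd dcc edd edd edd cbb edd edd cbb
-95 eed eed eed eed eed eed eed eed ddd edd eed eed edd edd edd edd edd edd ddd edd edd edd edd dcc ddc cba ddc ddc edd
-90 eed 9a9 9a9 aba bba bbb bba bba bcb ccb ddc eed eed eed 9a9 aaa bcb ccb ddc ddc ddc ddd ddd edd ddc cba ddc ddc ddc
```

Emit:
send_rows(steps=[{"x": 0.01, "y": 0.007, "z": 0, "ax": 0, "ay": 0, "az": -10, "claw": 0.5}, {"x": 0.02, "y": 0.014, "z": 0, "ax": 0, "ay": 0, "az": -20, "claw": 0.5}, {"x": 0.03, "y": 0.021, "z": 0, "ax": 0, "ay": 0, "az": -30, "claw": 0.5}, {"x": 0.04, "y": 0.028, "z": 0, "ax": 0, "ay": 0, "az": -40, "claw": 0.5}, {"x": 0.05, "y": 0.035, "z": 0, "ax": 0, "ay": 0, "az": -50, "claw": 0.5}, {"x": 0.06, "y": 0.042, "z": 0, "ax": 0, "ay": 0, "az": -60, "claw": 0.5}, {"x": 0.07, "y": 0.049, "z": 0, "ax": 0, "ay": 0, "az": -70, "claw": 0.5}, {"x": 0.08, "y": 0.057, "z": 0, "ax": 0, "ay": 0, "az": -80, "claw": 0.5}, {"x": 0.08, "y": 0.057, "z": 0, "ax": 0, "ay": 0, "az": -90, "claw": 0.5}, {"x": 0.08, "y": 0.057, "z": 0, "ax": 0, "ay": 0, "az": -90, "claw": 0.5}, {"x": 0.08, "y": 0.057, "z": 0, "ax": 0, "ay": 0, "az": -90, "claw": 0.5}, {"x": 0.08, "y": 0.057, "z": 0, "ax": 0, "ay": 0, "az": -90, "claw": 0.5}])

```text
time: 19.77
position: [0.49, -0.1021, 0.1516]
tool_rot: [0.16, -3.137, -0.0]
force: [0.4, 0.9, 0.1]
width: 0.0427
grasp_force: 0.0
```

```bash
python3 - <<'E'
from k import *
im=look(); s=robot.read_state(); print(s["position"],base([s["position"]]))
go(*(S2-.0797*bx),.055,96)
E
```

```text
red px [227.7  63.6] 69 base mean [ -55.9 -110.3] min [ -57.9 -115.1] max [ -53.7 -104.8]
red px [238.   63.7] 83 base mean [ -64.4 -110. ] min [ -67.7 -114.9] max [ -61.9 -105.5]
handle px [256.4 198.4] 1302 base mean [-79.2  -7. ] min [-85.6 -37. ] max [-72.3  26. ]
pale px [164.2 131.1] 1390 base mean [ -5. -57.] min [-28.6 -68.2] max [ 20.1 -46. ]
pale px [169.4 196.8] 1247 base mean [-5.  -0.9] min [-29.3 -16.2] max [22.4 10.4]
pale px [172.4 252.7] 668 base mean [-1.4 54.2] min [-30.2  36.9] max [17.7 66.5]
[ 0.48999594 -0.10214482  0.15164982] [[-78.86204374   0.24058892]]
shift [0.0002 0.0008 0.0966] az -0.1 cur yaw 95.9 q6 -1.97
```

Emit:
send_rows(steps=[{"x": 0, "y": 0.001, "z": 0.04, "ax": 0, "ay": 0, "az": 0, "claw": 0.5}, {"x": 0, "y": 0.001, "z": 0.075, "ax": 0, "ay": 0, "az": 0, "claw": 0.5}, {"x": 0, "y": 0.001, "z": 0.092, "ax": 0, "ay": 0, "az": 0, "claw": 0.5}, {"x": 0, "y": 0.001, "z": 0.097, "ax": 0, "ay": 0, "az": 0, "claw": 0.5}, {"x": 0, "y": 0.001, "z": 0.097, "ax": 0, "ay": 0, "az": 0, "claw": 0.5}, {"x": 0, "y": 0.001, "z": 0.097, "ax": 0, "ay": 0, "az": 0, "claw": 0.1}, {"x": 0, "y": 0.001, "z": 0.097, "ax": 0, "ay": 0, "az": 0, "claw": 0}, {"x": 0, "y": 0.001, "z": 0.097, "ax": 0, "ay": 0, "az": 0, "claw": 0}, {"x": 0, "y": 0.001, "z": 0.097, "ax": 0, "ay": 0, "az": 0, "claw": 0}, {"x": 0, "y": 0.001, "z": 0.097, "ax": 0, "ay": 0, "az": 0, "claw": 0}])

```text
time: 21.08
position: [0.4904, -0.1009, 0.0557]
tool_rot: [-0.164, 3.136, -0.0]
force: [-1.0, 2.6, 6.4]
width: 0.0131
grasp_force: 58.7
```

```bash
python3 - <<'E'
from k import *
im=look(); s=robot.read_state(); print(s["position"],base([s["position"]]))
E
```

```text
red px [209.7  45.2] 183 base mean [ -56.2 -109.6] min [ -59.4 -115.1] max [ -53.8 -103.7]
red px [225.9  45.2] 256 base mean [ -64.5 -109.3] min [ -68.1 -114.9] max [ -61.5 -104. ]
handle px [255.1 261.1] 3506 base mean [-79.3 -10.7] min [-87.5 -39.9] max [-71.   25.3]
handle px [221.7 254.6] 136 base mean [-64.4 -15.2] min [-67.4 -18.7] max [-61.2 -11.8]
handle px [223.5 299.3] 1093 base mean [-63.8  11.4] min [-70.3 -10.8] max [-60.   39.9]
handle px [324.8 309.4] 5509 base mean [-115.9   19.6] min [-172.   -10.8] max [-86.9  40. ]
pale px [172.6 183.6] 1742 base mean [-38.3 -39.4] min [-43.2 -85. ] max [-32.7  20.6]
pale px [ 83.1 114.3] 101 base mean [  8.  -78.8] min [  3.9 -84.7] max [ 12.3 -75.1]
pale px [ 68.4 120.3] 140 base mean [ 17.9 -76.6] min [ 13.6 -84.9] max [ 20.2 -68.2]
pale px [ 85.7 127.7] 79 base mean [  7.1 -71.8] min [  3.7 -73.8] max [ 11.4 -69.7]
pale px [113.9 153.9] 3538 base mean [ -7.8 -57.3] min [-32.4 -69.3] max [ 19.8 -46.1]
pale px [ 94.6 187.7] 107 base mean [  6.2 -39.6] min [  3.9 -45. ] max [  8.9 -31.4]
pale px [126.8 188.9] 71 base mean [-13.5 -38.8] min [-14.9 -44.7] max [ -9.7 -31.7]
pale px [123.  255.7] 3487 base mean [-2.8  2. ] min [-32.6 -31.3] max [23.2 51.2]
[ 0.49041324 -0.10091157  0.05573845] [[-80.04492022   0.78450968]]
```

Emit:
send_rows(steps=[{"x": 0, "y": 0.002, "z": 0, "ax": 0, "ay": 0, "az": 0, "claw": 0}, {"x": 0, "y": 0.006, "z": 0, "ax": 0, "ay": 0, "az": 0, "claw": 0}, {"x": 0, "y": 0.011, "z": 0, "ax": 0, "ay": 0, "az": 0, "claw": 0}, {"x": 0, "y": 0.016, "z": 0, "ax": 0, "ay": 0, "az": 0, "claw": 0}, {"x": 0, "y": 0.021, "z": 0, "ax": 0, "ay": 0, "az": 0, "claw": 0}, {"x": 0, "y": 0.026, "z": 0, "ax": 0, "ay": 0, "az": 0, "claw": 0}, {"x": 0, "y": 0.031, "z": 0, "ax": 0, "ay": 0, "az": 0, "claw": 0}, {"x": 0, "y": 0.036, "z": 0, "ax": 0, "ay": 0, "az": 0, "claw": 0}, {"x": 0, "y": 0.041, "z": 0, "ax": 0, "ay": 0, "az": 0, "claw": 0}, {"x": 0, "y": 0.046, "z": 0, "ax": 0, "ay": 0, "az": 0, "claw": 0}, {"x": 0, "y": 0.051, "z": 0, "ax": 0, "ay": 0, "az": 0, "claw": 0}, {"x": 0, "y": 0.055, "z": 0, "ax": 0, "ay": 0, "az": 0, "claw": 0}, {"x": 0, "y": 0.058, "z": 0, "ax": 0, "ay": 0, "az": 0, "claw": 0}, {"x": 0, "y": 0.06, "z": 0, "ax": 0, "ay": 0, "az": 0, "claw": 0}, {"x": 0, "y": 0.06, "z": 0, "ax": 0, "ay": 0, "az": 0, "claw": 0}, {"x": 0, "y": 0.06, "z": 0, "ax": 0, "ay": 0, "az": 0, "claw": 0}])

```text
time: 23.12
position: [0.4841, -0.0423, 0.0557]
tool_rot: [-0.165, 3.136, -0.002]
force: [-3.3, -9.7, 6.4]
width: 0.0131
grasp_force: 58.9
```

```bash
cat > pt.py <<'E'
from k import *
from scipy.ndimage import map_coordinates
def proj(im,p):
    c=(np.asarray(p)-im["T"][:3,3])@im["T"][:3,:3]; r=np.hypot(c[:,0],c[:,1]); t=np.arctan2(r,c[:,2])
    return np.c_[c[:,0]/r*t*im["fx"]+im["cx"],c[:,1]/r*t*im["fx"]+im["cy"]]
def strip(im,xs,ys,h,f=1):  # rectified patch at height h, gray
    X,Y=np.meshgrid(xs,ys); w=S2+(X[...,None]*bx+Y[...,None]*by)/1000
    p=np.concatenate([w.reshape(-1,2),np.full((X.size,1),h)],1); uv=proj(im,p)
    return np.stack([map_coordinates(im["color"][...,k].astype(float),[uv[:,1],uv[:,0]],order=1).reshape(X.shape) for k in range(3)],-1)
E
python3 - <<'E'
from pt import *
im=look(); s=robot.read_state(); print(s["position"],base([s["position"]]),s["force"])
xs=np.arange(-72,-50,1.)
for h,ys in((.018,range(-108,-83,2)),(.030,range(-116,-102,2))):
  a=strip(im,xs,np.array(ys),h); print("h",h,xs[0])
  for y,r in zip(ys,a): print(y," ".join("".join("%x"%(int(k)//16) for k in c) for c in r))
E
```

```text
red px [124.3  54.4] 362 base mean [ -67.9 -109.1] min [ -74.3 -114.9] max [ -61.5 -103.7]
red px [106.2  55.2] 112 base mean [ -56.5 -110.2] min [ -58.9 -115. ] max [ -54.5 -104.9]
handle px [255.  261.9] 3537 base mean [-138.2  -10.4] min [-146.5  -39.6] max [-129.9   25.2]
handle px [221.6 254.9] 149 base mean [-123.3  -15.2] min [-126.3  -18.8] max [-120.1  -11.9]
handle px [288.5 254.9] 148 base mean [-153.1  -15.2] min [-156.2  -18.9] max [-150.5  -12. ]
handle px [189.1 305.8] 4096 base mean [-104.1   16.9] min [-129.3  -10.9] max [-60.  40.]
handle px [309.7 307.2] 4356 base mean [-166.   17.] min [-190.  -11.] max [-145.3   40. ]
handle px [167.9 329.1] 289 base mean [-90.6  34.5] min [-100.6   24. ] max [-80.1  40. ]
pale px [114.  153.9] 3296 base mean [-66.7 -57.4] min [-90.4 -69.4] max [-39.  -46.2]
pale px [130.2 251.1] 2378 base mean [-67.4  -1.9] min [-91.4 -20.2] max [-40.   10.2]
pale px [182.  258.2] 87 base mean [-98.4   1. ] min [-99.4  -9.3] max [-97.2  10.7]
pale px [ 35.3 309.8] 106 base mean [33.7 60.3] min [26.8 52.5] max [39.9 69.5]
pale px [ 61.8 328.8] 61
[... 1347 characters left out ...]
 c96 c96 c96 c96 c96 c96 c96 c96 c96
h 0.03 -72.0
-116 a98 a98 a98 a98 cba ddc edd eee edd dcb baa 988 998 ba9 a98 a98 a98 a98 a98 a98 a98 a98
-114 a98 a98 a98 b65 c43 e22 e22 d22 d22 d21 d33 dba ddc dcb c33 c21 c21 b21 a76 a98 a98 a98
-112 d32 d21 d21 d21 e22 e33 e32 d22 d22 d22 d33 dcb ddc dcb d33 d21 d21 c21 a65 a98 a98 a98
-110 d21 d21 d21 d21 d22 f33 e33 d22 d22 d21 d32 dcb ddc dba d33 d21 d21 c22 a66 a98 a98 a98
-108 d21 d21 d21 d21 e22 f33 e32 d22 d21 d21 d22 dba ddc dcb d32 d21 c21 c21 754 465 576 576
-106 d21 d21 d21 c21 c21 c21 b21 a21 a21 a21 b54 dcb ddc dcb a21 a21 a21 a65 dcc edd edd edd
-104 921 811 821 833 944 b98 ba9 aa9 987 965 976 b99 cbb 444 ccc edd edd edd edd edd edd edd
```

Emit:
send_rows(steps=[{"x": 0, "y": 0.001, "z": 0, "ax": 0, "ay": 0, "az": 0, "claw": 0}, {"x": 0, "y": 0.002, "z": 0, "ax": 0, "ay": 0, "az": 0, "claw": 0}, {"x": 0, "y": 0.002, "z": 0, "ax": 0, "ay": 0, "az": 0, "claw": 0}, {"x": 0, "y": 0.002, "z": 0, "ax": 0, "ay": 0, "az": 0, "claw": 0}, {"x": 0, "y": 0.002, "z": 0, "ax": 0, "ay": 0, "az": 0, "claw": 0}, {"x": 0, "y": 0.002, "z": 0, "ax": 0, "ay": 0, "az": 0, "claw": 0}])

```text
time: 23.92
position: [0.4839, -0.0404, 0.0557]
tool_rot: [-0.164, 3.136, -0.002]
force: [-3.3, -10.1, 7.1]
width: 0.0134
grasp_force: 58.9
```

```bash
cat > fin.py <<'E'
from pt import *
im=imaging.get_image("wrist"); s=robot.read_state(); print(base([s["position"]]),s["force"],s["time"],s["grasp_force"])
xs=np.arange(-72,-50,.25)
def peak(w): w=np.clip(w-w.max()*.3,0,None); return (w*xs).sum()/w.sum()
a=strip(im,xs,np.arange(-95,-88,.5),.018).sum(2); m=(xs>-66)&(xs<-54)
w=np.clip(560-a.mean(0),0,None)*m; print("pointer",peak(w))
for h,ys in((.030,np.arange(-113,-107,.5)),):
    b=strip(im,xs,ys,h); w=np.clip(b[...,1].mean(0)-60,0,None)*(xs>-66)*(xs<-55); print("stripe top",peak(w))
# inner face, plane y=-105..-107
for yy in(-104,-105,-106):
  for h in(.016,.022,.027):
    b=strip(im,xs,np.array([yy]),h)[0]; w=np.clip(b[:,1]-50,0,None)*(xs>-66)*(xs<-55); print(yy,h,peak(w).round(2)," ".join("%x"%(int(k)//16) for k in b[::4,1]))
# base axis check: ruler ticks direction
for y in(-103,-101,-99,-97):
    b=strip(im,xs,np.array([y]),.0105)[0].sum(1); i=np.where(b<450)[0]; print(y,xs[i][:40])
t=imaging.get_image("top")["color"]; cv2.imwrite("pics/end.png",t[...,::-1])
E
python3 fin.py
```

```text
[[-140.94124827    0.67945759]] [-2.70688569 -9.52835771  6.91716953] 23.975 58.86959910392761
pointer -59.90219678334065
stripe top -59.9954778336661
-104 0.016 -60.43 d a d d d d d d d d a b d d d d d d d d 7 b
-104 0.022 -60.24 d d d c d c b b a b c c b d d d d 6 d d d d
-104 0.027 -59.69 7 5 5 5 5 8 9 a 9 8 8 a d d 9 9 d d d d d d
-105 0.016 -60.3 d d d d d b 9 a a a b a b b a 8 c c d d 7 b
-105 0.022 -59.38 d 9 3 2 3 3 2 2 8 8 a 8 6 6 7 a b 7 d d d d
-105 0.027 -59.01 2 2 2 2 1 1 1 3 6 9 a 8 7 8 5 8 c d d d d d
-106 0.016 -58.42 d d d c 5 2 2 1 2 2 2 6 7 b 9 8 6 5 6 a 7 b
-106 0.022 -57.54 d 4 2 2 2 2 2 1 1 1 1 5 6 8 9 9 a 5 7 a d d
-106 0.027 -58.89 2 2 2 2 2 2 2 1 1 1 2 5 a b a 5 2 3 9 c d d
-103 [-69.25 -69.   -68.75 -68.5  -59.5  -59.25 -59.   -58.75 -58.5 ]
-101 [-69.25 -69.   -68.75 -68.5  -59.25 -59.   -58.75 -58.5 ]
-99 [-69.25 -69.   -68.75 -68.5  -59.25 -59.   -58.75 -58.5 ]
-97 [-69.25 -69.   -68.75 -59.   -57.   -56.75 -56.5  -56.25 -56.   -55.75
 -55.5 ]
```

Emit:
send_rows(steps=[{"x": 0, "y": 0, "z": 0, "ax": 0, "ay": 0, "az": 0, "claw": 0}, {"x": 0, "y": 0, "z": 0, "ax": 0, "ay": 0, "az": 0, "claw": 0}, {"x": 0, "y": 0, "z": 0, "ax": 0, "ay": 0, "az": 0, "claw": 0}, {"x": 0, "y": 0, "z": 0, "ax": 0, "ay": 0, "az": 0, "claw": 0}, {"x": 0, "y": 0, "z": 0, "ax": 0, "ay": 0, "az": 0, "claw": 0}, {"x": 0, "y": 0, "z": 0, "ax": 0, "ay": 0, "az": 0, "claw": 0}, {"x": 0, "y": 0, "z": 0, "ax": 0, "ay": 0, "az": 0, "claw": 0}, {"x": 0, "y": 0, "z": 0, "ax": 0, "ay": 0, "az": 0, "claw": 0}, {"x": 0, "y": 0, "z": 0, "ax": 0, "ay": 0, "az": 0, "claw": 0}, {"x": 0, "y": 0, "z": 0, "ax": 0, "ay": 0, "az": 0, "claw": 0}, {"x": 0, "y": 0, "z": 0, "ax": 0, "ay": 0, "az": 0, "claw": 0}, {"x": 0, "y": 0, "z": 0, "ax": 0, "ay": 0, "az": 0, "claw": 0}, {"x": 0, "y": 0, "z": 0, "ax": 0, "ay": 0, "az": 0, "claw": 0}, {"x": 0, "y": 0, "z": 0, "ax": 0, "ay": 0, "az": 0, "claw": 0}, {"x": 0, "y": 0, "z": 0, "ax": 0, "ay": 0, "az": 0, "claw": 0}, {"x": 0, "y": 0, "z": 0, "ax": 0, "ay": 0, "az": 0, "claw": 0}, {"x": 0, "y": 0, "z": 0, "ax": 0, "ay": 0, "az": 0, "claw": 0}, {"x": 0, "y": 0, "z": 0, "ax": 0, "ay": 0, "az": 0, "claw": 0}])

```text
time: 26.28
position: [0.4839, -0.0404, 0.0557]
tool_rot: [-0.164, 3.136, -0.002]
force: [-4.0, -9.9, 6.4]
width: 0.0133
grasp_force: 58.9
```

```bash
python3 fin.py | head -3; python3 - <<'E'
from k import *
for n in("side","top"):
    im=imaging.get_image(n); P=cloud(im); q=base(P.reshape(-1,3)); z=P[...,2].ravel()
    for c in(-57,0,57):
        k=(abs(q[:,1]-c)<14)&(abs(q[:,0]+60)<30)&(z>.041)&(z<.056); print(n,c,k.sum(),q[k].mean(0).round(1) if k.any() else "", q[k].min(0).round(1) if k.any() else "",q[k].max(0).round(1) if k.any() else "",np.median(z[k]).round(4) if k.any() else "")
E
```

```text
[[-140.93171891    0.63348118]] [-2.52432667 -8.88736736  5.92286989] 26.325 58.86886954307556
pointer -59.90044381923749
stripe top -59.994309700921434
side -57 89 [-67.8 -55.5] [-89.4 -66.3] [-43.2 -44.1] 0.0455
side 0 32 [-68.3  -5.6] [-88.4  -9.8] [-44.2  -0.4] 0.0456
side 57 78 [-70.1  57.9] [-89.7  46.3] [-45.  69.] 0.0452
top -57 0    
top 0 0    
top 57 59 [-60.6  61.6] [-85.6  53.1] [-40.5  68.5] 0.0481
```

The pointer is within about 0.1 mm of the mark. All three offcuts lie flat with their tops at about 0.046–0.048 m, and the carriage has been held still for over 2 s.

```bash
python3 -c "
from cell import finish_job
print(finish_job())"
```

```text
the job is handed in; nothing more can be done
None
```

The job is handed in at about 26 s of the 72 s allowed: all three offcuts lie flat in their slots, and the gripper still holds the handle, with the pointer measured about 0.1 mm from the mark after more than two seconds still.

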